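# Power up the charging bench in order

## Task

Power up the charging bench by pressing with your closed fingertips: first push the raised end of the socket strip's rocker switch fully down, then push the raised end of the power supply's rocker switch fully down, and last press the wide start key on the charger right down and let it spring back. Leave both rockers switched over, do not press the charger's two small round keys, press nothing ahead of its turn, and do not lift, shove or knock anything on the bench.

Things in the scene. Friction and masses are not known exactly. Their poses are not given: they have to be found in the camera images.
- strip: White socket strip fixed to the bench, box 70 (x) x 200 (y) x 45 mm high; origin at the centre of its underside. Two round sockets towards -y; the outer one, at y = -70 mm, holds a black plug 38 mm wide that stands to 82 mm above the bench. Its grey rocker switch lies along y, its ridge at x = 0, y = +56 mm.
- strip_rocker (a joint): Grey rocker on the socket strip, 30 (x) x 48 mm (y): two flat 24 mm wings in a shallow V. The ridge is the hinge, 54 mm above the bench, 9 mm above the housing. 0 = off: +y wing slopes up 0.36 rad (end 8 mm above the ridge), other wing level. 0.36 = fully on: +y wing level at 54 mm. Friction 0.07 N m (3 to 4 N at the wing's end, 12 N near the ridge); stays where left. Starts at 0 to 0.03.
- strip_rocker_end (a point): Point on the top surface of the raised (+y) wing of the strip's rocker, 4 mm short of its free end and 20 mm from the ridge: the place to press. It moves with the rocker; about 61 mm above the bench when off, 54 mm when fully on.
- supply: Aluminium bench power supply, fixed, a box 150 (x) x 150 (y) x 70 mm high; origin at the centre of its underside, grille and dark meter panel on its -x face. Its grey rocker switch lies on top, centred at x = -40 mm, y = 0, along y. A loose battery pack, 45 x 115 x 26 mm, lies on top in the +x half.
- supply_rocker (a joint): Grey rocker on the power supply, 24 (x) x 48 mm (y): two flat 24 mm wings in a shallow V. The ridge is the hinge, 79 mm above the bench, 9 mm above the housing. 0 = off: -y wing slopes up 0.36 rad (end 8 mm above the ridge), other wing level. 0.36 = fully on: -y wing level at 79 mm. Friction 0.07 N m (3 to 4 N at the wing's end, 12 N near the ridge); stays where left. Starts at 0 to 0.03.
- supply_rocker_end (a point): Point on the top surface of the raised (-y) wing of the supply's rocker, 4 mm short of its free end and 20 mm from the ridge: the place to press. Moves with the rocker; about 86 mm above the bench when off, 79 mm when fully on.
- charger: Black battery charger standing loose on rubber feet, 0.7 to 1.2 kg, a box 130 (x) x 170 (y) x 50 mm high with a green display on top in the +x half and a row of three grey keys in the -x half; origin at the centre of its underside. The keys stand 8 mm above its top, at x = -35 mm: the wide start key at y = +56 mm, the two small round ones at y = 0 and y = -52 mm.
- start_key (a joint): Charger's start key, the wide bar-shaped one, 18 (x) x 34 (y) mm. 0 = up, 0.004 = fully down (m). Springs back; 1.5 N to start, about 4 N fully down.
- start_key_top (a point): Centre of the top face of the start key, 58 mm above the bench when up; moves with the key.
- mid_key (a joint): Small round charger key (14 mm across) in the middle of the row, not to be pressed. 0 = up, 0.004 = fully down (m).
- end_key (a joint): Small round charger key (14 mm across) at the end of the row, not to be pressed. 0 = up, 0.004 = fully down (m).
- pack: Loose blue battery pack, 45 (x) x 115 (y) x 26 mm, lying on the power supply; origin under its centre. To be left alone.
- screwdriver: Loose screwdriver lying on the bench on the robot's side of the devices; to be left alone. About 200 mm long, lying roughly along world y, under 40 mm high.
- transmitter: Loose grey radio transmitter, 110 (x) x 170 (y) mm, 79 mm high over its handle bar, beyond the devices; origin under its centre. To be left alone.
- board: Loose green connector board, 50 (x) x 70 (y) x 23 mm, beyond the devices; origin under its centre. To be left alone.
Mind the look-alikes: they are no part of the job. Leave any purple look-alike of the strip alone. Leave any orange look-alike of the supply alone.

How it is judged (in metres and radians):
On the way, in this order (a step that is already met when the one before it is completed fails the run):
1. the socket strip's rocker is pushed fully on (value of joint strip_rocker above 0.3 rad), for 0.2 s.
2. then the power supply's rocker is pushed fully on (value of joint supply_rocker above 0.3 rad), for 0.2 s.
3. then the start key is pressed down (value of joint start_key above 0.003 m and contact force between the fingers and start_key above 0.5 N), for 0.1 s.
At the end, for the whole second after the job is handed in: Both rockers are on (above 0.30 of 0.36 rad), all three charger keys are up (within 1 mm), the charger stands flat within 20 mm of where it was, the battery pack, screwdriver, transmitter and board lie within 20 mm of where they were, and all is at rest (value of joint each of strip_rocker, supply_rocker above 0.3 rad and value of joint each of start_key, mid_key, end_key below 0.001 m and distance of each of charger, pack, screwdriver, transmitter, board from where it was at the start of the episode below 0.02 m and angle between charger's own z axis and vertical below 0.05 rad and linear speed of each of charger, pack, screwdriver, transmitter, board below 0.02 m/s); the robot touches nothing.
It fails at once if the power supply's rocker is pushed over before the socket strip's rocker is on (value of joint supply_rocker above 0.18 rad and value of joint strip_rocker below 0.25 rad).
It fails at once if the start key is pressed before both rockers are on (value of joint start_key above 0.002 m and value of joint any of strip_rocker, supply_rocker below 0.25 rad).
It fails at once if one of the charger's small round keys is pressed (value of joint any of mid_key, end_key above 0.002 m).
It fails at once if the charger is lifted, tipped or shoved away (distance of charger from where it was at the start of the episode above 0.02 m or angle between charger's own z axis and vertical above 0.1 rad).
It fails at once if a bystander is lifted or knocked away (distance of any of pack, screwdriver, transmitter, board from where it was at the start of the episode above 0.02 m).
It also fails if it takes over 48 s, if anything falls off the work surface, if the arm or the gripper's body presses on something with over 40 N, if the wrist force passes 120 N, or if a joint passes its speed limit or range.

## Robot

A 6-joint arm with a two-finger parallel gripper is mounted at the origin on the work surface. World frame = base frame: x ahead of the robot, y to its left, z up, the work surface at z = 0. Lengths are in mm, angles in rad, forces in N, time in s.
With the tool pointing down it reaches from about 350 to 775 mm from the base axis. Payload 7.3 kg.
Tool frame: the origin (TCP) lies on the centre line of the jaws, within the pads' length; the fingertips stand 14 mm ahead of it and the grasp point (between the pads) lies 5 mm behind it; z points along the fingers, y is the line along which they close (so a half turn about z gives the same grasp; the last joint's range is limited). The gripper opens to 92 mm and grips with 3 to 60 N. Pads are 19 mm wide; open, the fingers measure 130 mm over their backs; the gripper's body (75 mm by 190 mm) begins 47 mm behind the grasp point.
Start: joints at [-1.415, 0.342, 1.524, -0, 1.275, -0.146], TCP at [156.073, -501.283, 240.741] pointing down, gripper open.
Joint ranges: [-2.53, 2.53], [-0.77, 2.02], [0.04, 2.7], [-1, 4.14], [0.28, 2.66], [-3.11, 3.11]. Speed limits (rad/s): [2.57, 2.57, 3.14, 3.14, 3.14, 3.14].

## Interface

Orientations are given as [roll, pitch, yaw] about the fixed x, y, z axes, in that order (R = Rz(yaw) Ry(pitch) Rx(roll)).
In Python, from plant import get_obs, capture, bot, spot_in, trace, pinpoint gives the robot as it stands.
- The arm moves only by the tool play_rows, never from a script. Its argument "rows" is a list of rows, each a list of 2 entries, a list of its own where there are three numbers: the shift along the world's x, y, z in units of 3 cm (1.0 is 3 cm), then the turn, a rotation vector about the world's x, y, z in units of 8 degrees (1.0 is 8 degrees). A call has 1 to 12 rows; each row shifts and turns the commanded pose from where the row before left it; what a row does not reach is not made up. A row lasts 1/8 s, in which the tool goes at most 62.5 mm and 10.7 degrees, less where a joint would pass 70% of its speed; a pose out of reach is approached as far as the arm can. A call with a number of a shift or a turn outside -1 to 1 is refused whole. A call with a gripper value outside its range is refused whole. "hand" is the opening, from -1 (shut) to 1 (fully open), set as the call begins (left out, the last holds). The fingers move at their own pace and stop on an object; the grip force is fixed at half the most. Time passes only in rows, so rows that do not move let the fingers close. It gives the time, the measured TCP pose, the force, the opening and the grip force at its end, in the units of the state.
- get_obs(): the state, without advancing time (a new reading comes with each control period).
- capture(name): name is "scene" or "top" or "wrist"; returns a dict with "frame" (420x560x3 uint8, red, green, blue), "fov_y" (degrees; the focal length in pixels is half the picture's height over the tangent of half this angle, whatever the lens; pixels are square), "cx", "cy" (the principal point, pixels), "rvec" (rotation vector, rad) and "tvec" (3), from world to camera coordinates, as OpenCV has them; the wrist camera has in their place "hand_eye" (4x4, takes a point from camera to tool coordinates, whose origin is the TCP and whose axes are the flange's). Camera axes: x right, y down, z forward; pixel columns grow to the right and rows downward; lengths in mm; the calibration is good to about 2 mm. The wrist camera is an equidistant fisheye: a pixel r from the principal point sees the ray r / f radians off the axis. A picture is of the moment at which its call begins: read the wrist's pose just before it. There is no depth.
- bot.close_job(): hands the job in; it is judged then, once.
Trained networks look in the newest picture that a camera, given by its name, has taken for a name from the list of things; names that differ only in an ending like _2 or _b are one class to them, and where a whole thing is asked for, a point or a joint stands for the part that bears it (a point fixed in the world has none). Each returns a list of dicts, best first, with "p" (0 to 1); they miss things now and then, are a little off and sometimes report something else, mostly with a low value. They report only what shows in the picture. A call takes as long as a camera call. They do not tell look-alikes from the thing itself.
- spot_in(query, camera): "at" ([row, column] in pixels, amid what is visible of it).
- trace(query, camera): "mask" (420x560 bool, what is visible of it) and "at" ([row, column] in pixels, amid what is visible of it).
- pinpoint(query, camera): "at" ([row, column] in pixels: a listed point, or the origin of a listed thing).
The state is a dict: "time": time; "joint_positions": joint angles; "dq": joint speeds; "tau": joint torques, N m; "tool_pos": TCP position; "tcp_rot": TCP orientation; "contact_force": force on the tool from outside, world axes, zero at the start; "moment": the same for the moment, N m; "grip_width": finger opening in mm; "finger_force": force on a finger pad.
Only numpy, scipy, OpenCV 4.12 (cv2) and the standard library are available. Lean on these libraries where they do the work, as an engineer would, in place of code of your own. Each camera call takes 0.05 s, during which the arm holds its last target. There are 200 camera calls.

## Working session

There is one attempt and no reset: what is moved stays moved. The work goes in short steps, Python scripts to look and compute and a tool call to move; the robot and the scene stay as the last step left them, time stands still between calls to the robot, and variables do not carry over. Pictures are saved under pics/ and viewed, at most 10 in all, crops included, and the job is handed in when it is done.

Besides the shell and the picture viewer there is one more tool, called in YAML: its name, and indented under it one key for each argument. play_rows: Moves the arm, as the interface text tells. Shifts and turns lie within -1 to 1; 1 stands for 3 cm of shift or 8 degrees of turn. Its arguments: {"type":"object","properties":{"rows":{"type":"array"},"hand":{"type":"number"}},"required":["rows"]}

```bash
mkdir -p pics; ls; cat > h.py <<'E'
import numpy as np,cv2
from plant import get_obs,capture,bot,spot_in,trace,pinpoint
def cam(c):
    R=cv2.Rodrigues(np.array(c["rvec"],float))[0];t=np.array(c["tvec"],float).ravel()
    f=210/np.tan(np.radians(c["fov_y"])/2);return R,t,f
def proj(c,P):
    R,t,f=cam(c);q=R@np.array(P,float)+t;return np.array([c["cy"]+f*q[1]/q[2],c["cx"]+f*q[0]/q[2]])
def back(c,at,z):
    R,t,f=cam(c);d=R.T@np.array([(at[1]-c["cx"])/f,(at[0]-c["cy"])/f,1]);o=-R.T@t
    return o+d*(z-o[2])/d[2]
E
python3 - <<'E'
from h import *
ims=[]
Z=dict(strip=0,supply=0,charger=0,strip_rocker_end=61,supply_rocker_end=86,start_key_top=58,pack=70,screwdriver=15,transmitter=0,board=0)
for n in("top","scene"):
    c=capture(n);cv2.imwrite(f"pics/{n}.png",c["frame"][:,:,::-1]);print(n,c["fov_y"],(-cam(c)[0].T@cam(c)[1]).round())
    for k,z in Z.items():
        print(k,[(round(d["p"],2),np.round(d["at"]).tolist(),back(c,d["at"],z).round()[:2].tolist()) for d in pinpoint(k,n)[:4]])
o=get_obs();print(o["time"],o["tool_pos"],o["tcp_rot"],o["contact_force"])
E
```

```text
pics
top 57.563805612599346 [ 499. -101. 1069.]
strip [(0.82, [159.0, 441.0], [683.0, -522.0]), (0.8, [282.0, 358.0], [344.0, -283.0]), (0.71, [215.0, 349.0], [530.0, -264.0]), (0.36, [211.0, 320.0], [544.0, -185.0])]
supply [(0.81, [298.0, 168.0], [307.0, 244.0])]
charger [(0.64, [215.0, 247.0], [536.0, 22.0]), (0.48, [142.0, 327.0], [738.0, -207.0])]
strip_rocker_end [(0.79, [151.0, 419.0], [694.0, -441.0]), (0.78, [210.0, 322.0], [543.0, -185.0]), (0.58, [285.0, 337.0], [346.0, -218.0])]
supply_rocker_end [(0.69, [228.0, 156.0], [501.0, 248.0]), (0.49, [316.0, 165.0], [276.0, 226.0])]
start_key_top [(0.44, [232.0, 226.0], [490.0, 71.0])]
pack []
screwdriver [(0.88, [277.0, 256.0], [363.0, -3.0])]
transmitter [(0.78, [135.0, 256.0], [761.0, -8.0])]
board [(0.81, [145.0, 327.0], [728.0, -206.0]), (0.16, [216.0, 344.0], [527.0, -251.0])]
scene 53.312274759380806 [1455.  229.  832.]
strip [(0.85, [235.0, 135.0], [685.0, -502.0]), (0.74, [194.0, 246.0], [358.0, -281.0]), (0.69, [224.0, 229.0], [532.0, -262.0])]
supply [(0.93, [269.0, 395.0], [541.0, 261.0]), (0.84, [219.0, 398.0], [302.0, 238.0])]
charger [(0.94, [249.0, 315.0], [545.0, 26.0]), (0.34, [300.0, 279.0], [767.0, -4.0])]
strip_rocker_end [(0.68, [225.0, 146.0], [695.0, -447.0]), (0.56, [216.0, 251.0], [541.0, -182.0]), (0.41, [182.0, 266.0], [347.0, -210.0])]
supply_rocker_end [(0.47, [192.0, 397.0], [283.0, 215.0]), (0.42, [257.0, 390.0], [594.0, 240.0]), (0.41, [235.0, 398.0], [498.0, 246.0])]
start_key_top [(0.56, [229.0, 336.0], [500.0, 71.0])]
pack [(0.95, [260.0, 389.0], [589.0, 239.0]), (0.32, [217.0, 252.0], [556.0, -171.0])]
screwdriver [(0.72, [210.0, 323.0], [371.0, -0.0])]
transmitter [(0.68, [298.0, 279.0], [760.0, -9.0])]
board [(0.79, [268.0, 213.0], [728.0, -216.0])]
1.1 [ 156.06170734 -501.28920708  240.7444277 ] [ 3.14150580e+00 -4.95285112e-06  3.01780162e-01] [ 1.13637207  0.47635274 -0.11893919]
```

View pics/top.png

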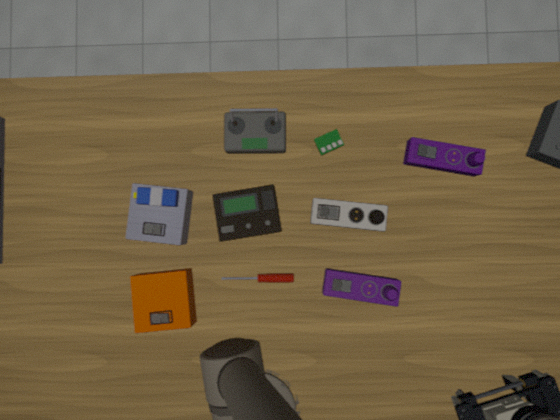

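View pics/scene.png

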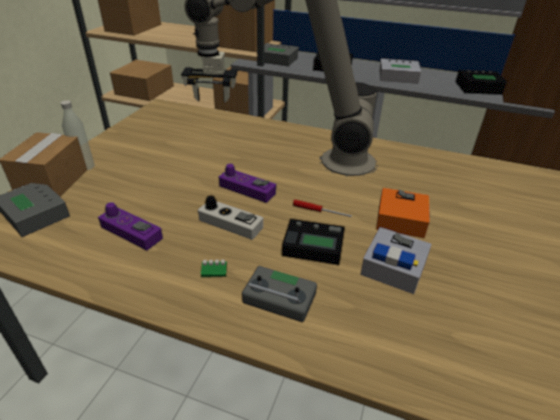

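The white strip is at top pixel [215,349]. The purple ones at [159,441] and [282,358] are look-alikes. The grey supply with the blue pack is at [214,160], and the orange one at [298,168] is a look-alike. The descriptions (white strip; aluminium supply with battery pack) fit the white strip and the grey supply. I'll confirm in one enlarged crop with model overlays.

```bash
python3 - <<'E'
from h import *
c=capture("top");s=capture("scene")
def W(o,y,p): 
    C,S=np.cos(y),np.sin(y);return [o[0]+C*p[0]-S*p[1],o[1]+S*p[0]+C*p[1],p[2]]
from scipy.optimize import least_squares
box={'strip':(35,100,45,(530,-263,-.14)),'supply':(75,75,70,(541,261,-.03)),'charger':(65,85,50,(540,24,.2))}
kp={'strip':('strip_rocker_end',(0,75,61)),'supply':('supply_rocker_end',(-40,-19,86)),'charger':('start_key_top',(-35,56,58))}
big=cv2.resize(c["frame"][150:260,110:410],None,fx=2.6,fy=2.6,interpolation=cv2.INTER_CUBIC)[:,:,::-1].copy()
def hull(cm,v,b,sc=8):
    P=[W(v[:2],v[2],(i*b[0],j*b[1],z)) for i in(-1,1) for j in(-1,1) for z in(0,b[2])]
    return cv2.convexHull(np.array([proj(cm,p)[::-1] for p in P],np.float32))[:,0]
for n,b in box.items():
    pts=[]
    M=[]
    for cm,nm in((c,"top"),(s,"scene")):
        ms=sorted(trace(n,nm),key=lambda d:np.hypot(*(np.array(d["at"])-proj(cm,(*b[3][:2],30)))))[:1]
        if ms and np.hypot(*(np.array(ms[0]["at"])-proj(cm,(*b[3][:2],30))))<15: M.append((cm,ms[0]["mask"]))
        for d in pinpoint(kp[n][0],nm):
            e=np.array(d["at"])-proj(cm,W(b[3][:2],b[3][2],kp[n][1]))
            if np.hypot(*e)<8: pts.append((cm,d["at"]))
    def cost(v):
        tot=0
        for cm,m in M:
            im=np.zeros((420,560),np.uint8);cv2.fillPoly(im,[np.round(hull(cm,v,b)*16).astype(np.int32)],255,cv2.LINE_AA,4)
            tot+=np.abs(im/255.-m).sum()
        for cm,a in pts: tot+=4*np.hypot(*(proj(cm,W(v[:2],v[2],kp[n][1]))-a))
        return tot
    from scipy.optimize import minimize
    v0=np.array(b[3]);r=minimize(cost,v0,method="Nelder-Mead",options=dict(initial_simplex=[v0,v0+[6,0,0],v0+[0,6,0],v0+[0,0,.08]]))
    v=r.x;print(n,v.round(3),cost(v0),r.fun,len(M),len(pts),"press",np.round(W(v[:2],v[2],kp[n][1]),1),[back(cm,a,kp[n][1][2]).round(1)[:2].tolist() for cm,a in pts])
    T=lambda q:tuple(np.round((np.array(q)-[110,150]+.5)*2.6).astype(int).tolist())
    cv2.polylines(big,[np.array([T(q) for q in hull(c,v,b)])],True,(0,0,255),1)
    cv2.drawMarker(big,T(proj(c,W(v[:2],v[2],kp[n][1]))[::-1]),(0,255,255),0,8)
cv2.imwrite("pics/crop.png",big)
E
```

```text
strip [ 5.32116e+02 -2.57007e+02 -1.05000e-01] 499.7130393484944 384.9520462439768 2 2 press [ 539.9 -182.4   61. ] [[540.2, -182.4], [564.1, -182.6]]
supply [ 5.38472e+02  2.54487e+02 -1.31000e-01] 2597.7912977810774 2101.031049206673 2 2 press [496.3 240.9  86. ] [[501.3, 237.4], [499.5, 235.4]]
charger [5.40239e+02 1.62700e+01 1.74000e-01] 815.9848190543138 473.9959490814657 2 2 press [496.1  65.4  58. ] [[500.7, 65.1], [500.4, 76.9]]
```

View pics/crop.png

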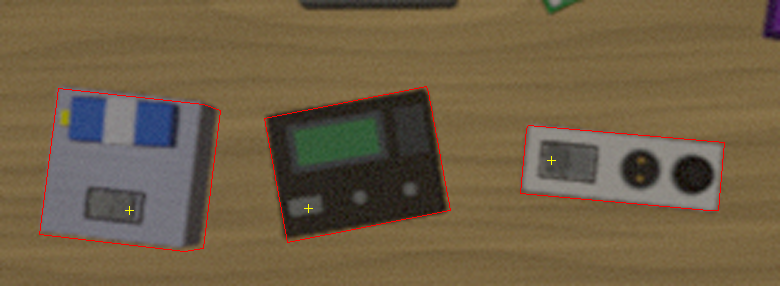

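The crop confirms that the hulls fit the white strip, the grey supply and the charger, with the markers on the raised ends and the start key (crop px 551,160 / 129,210 / 308,208). I'll move over to the strip with the fingers closed.

play_rows:
  rows:
    - [[0.98,0.82,0],[0,0,0.695]]
    - [[0.98,0.82,0],[0,0,0.695]]
    - [[0.98,0.82,0],[0,0,0.695]]
    - [[0.98,0.82,0],[0,0,0.695]]
    - [[0.98,0.82,0],[0,0,0.695]]
    - [[0.98,0.82,0],[0,0,0.695]]
    - [[0.98,0.82,0],[0,0,0.695]]
    - [[0.98,0.82,0],[0,0,0.695]]
    - [[0.98,0.82,0],[0,0,0.695]]
    - [[0.98,0.82,0],[0,0,0.695]]
    - [[0.98,0.82,0],[0,0,0.695]]
    - [[0.98,0.82,0],[0,0,0.695]]
  hand: -1

```text
time: 3.3
tool_pos: [509.8, -205.2, 240.8]
tcp_rot: [3.141, 0.0, 1.47]
contact_force: [0.5, -0.0, 0.4]
grip_width: 0.5
finger_force: 0.0
```

play_rows:
  rows:
    - [[0.5,0.42,-1],[0,0,0]]
    - [[0.55,0.42,-1],[0,0,0]]
    - [[0,0,-0.7],[0,0,0]]
    - [[0,0,0],[0,0,0]]
    - [[0,0,0],[0,0,0]]

```text
time: 3.92
tool_pos: [540.7, -181.3, 160.7]
tcp_rot: [3.14, 0.0, 1.466]
contact_force: [-0.3, -0.4, 0.3]
grip_width: 0.3
finger_force: 0.0
```

```bash
cat >> h.py <<'E'
from scipy.spatial.transform import Rotation as Ro
def wback(at,z,o,c):
    f=210/np.tan(np.radians(c["fov_y"])/2);u=np.array([at[1]-c["cx"],at[0]-c["cy"]]);r=np.hypot(*u);a=r/f
    d=np.array([*(np.sin(a)*u/max(r,1e-9)),np.cos(a)]);H=np.array(c["hand_eye"]);R=Ro.from_euler("xyz",o["tcp_rot"]).as_matrix()
    d=R@H[:3,:3]@d;p=np.array(o["tool_pos"])+R@H[:3,3];return (p+d*(z-p[2])/d[2]).round(1)
def wlook(q,z,name):
    o=get_obs();c=capture("wrist");cv2.imwrite(f"pics/{name}.png",c["frame"][:,:,::-1])
    print(o["tool_pos"].round(1),o["tcp_rot"].round(3))
    for d in pinpoint(q,"wrist")[:3]: print(round(d["p"],2),np.round(d["at"]),wback(d["at"],z,o,c))
E
python3 -c "
from h import *
wlook('strip_rocker_end',61,'w1')"
```

```text
[ 540.7 -181.3  160.7] [3.14  0.    1.466]
0.87 [225. 280.] [ 542.5 -185.1   61. ]
0.85 [271.  80.] [ 350.5 -211.9   61. ]
```

View pics/w1.png

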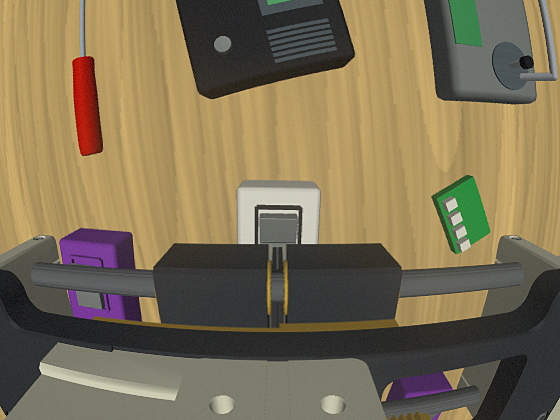

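The wrist view shows the rocker's raised end just ahead of the fingertips (px [212–240, 279]), in line with the tool. I'll press now.

play_rows:
  rows:
    - [[0.03,-0.06,-0.9],[0,0,0]]
    - [[0,0,-0.9],[0,0,0]]
    - [[0,0,-0.8],[0,0,0]]
    - [[0,0,-0.15],[0,0,0]]
    - [[0,0,-0.1],[0,0,0]]
    - [[0,0,-0.1],[0,0,0]]
    - [[0,0,-0.1],[0,0,0]]
    - [[0,0,0],[0,0,0]]

```text
time: 5.03
tool_pos: [541.8, -182.7, 68.6]
tcp_rot: [3.14, 0.0, 1.466]
contact_force: [1.0, 1.3, 2.4]
grip_width: 0.6
finger_force: 1.4
```

play_rows:
  rows:
    - [[0,0,-0.05],[0,0,0]]
    - [[0,0,-0.05],[0,0,0]]
    - [[0,0,0],[0,0,0]]
    - [[0,0,0],[0,0,0]]

```text
time: 5.52
tool_pos: [542.0, -182.8, 67.9]
tcp_rot: [3.139, 0.001, 1.466]
contact_force: [-5.2, 5.9, 21.4]
grip_width: 0.5
finger_force: 10.5
```

Firm stop at tip height 53.9 mm, so the strip rocker is fully on. On to the supply.

play_rows:
  rows:
    - [[0,0,0.8],[0,0,0]]
    - [[0,0,1],[0,0,0]]
    - [[0,0,1],[0,0,0]]
    - [[-0.1,0.9,0.9],[0,0,0]]
    - [[-0.1,1,0],[0,0,0]]
    - [[-0.1,1,0],[0,0,0]]
    - [[-0.1,1,0],[0,0,0]]
    - [[-0.1,1,0],[0,0,0]]
    - [[-0.1,1,0],[0,0,0]]
    - [[-0.1,1,0],[0,0,0]]
    - [[-0.1,1,0],[0,0,0]]
    - [[-0.1,1,0],[0,0,0]]

```text
time: 7.02
tool_pos: [514.3, 84.8, 176.1]
tcp_rot: [3.141, 0.001, 1.466]
contact_force: [-0.6, 1.5, 0.1]
grip_width: 0.6
finger_force: 0.0
```

play_rows:
  rows:
    - [[-0.1,1,0],[0,0,-0.2]]
    - [[-0.1,1,0],[0,0,0]]
    - [[-0.1,1,0],[0,0,0]]
    - [[-0.1,1,0],[0,0,0]]
    - [[-0.1,0.8,0],[0,0,0]]
    - [[0,0.3,0],[0,0,0]]
    - [[0,0,0],[0,0,0]]
    - [[0,0,0],[0,0,0]]

```text
time: 8.02
tool_pos: [499.5, 236.4, 176.1]
tcp_rot: [3.142, 0.001, 1.438]
contact_force: [-0.2, 0.3, -0.7]
grip_width: 0.3
finger_force: 0.0
```

```bash
python3 -c "
from h import *
wlook('supply_rocker_end',86,'w2');wlook('strip_rocker_end',54,'w2')
c=capture('top');print([(d['at'],back(c,d['at'],86)) for d in pinpoint('supply_rocker_end','top')])"
```

```text
[499.5 236.4 176.1] [3.142e+00 1.000e-03 1.438e+00]
0.75 [216. 276.] [499.2 242.4  86. ]
[499.5 236.4 176.2] [3.142 0.    1.437]
[([316.4, 164.7], array([275.35695554, 226.2386293 ,  86.        ])), ([229.5, 157.1], array([498.55791653, 245.81343838,  86.        ]))]
```

View pics/w2.png

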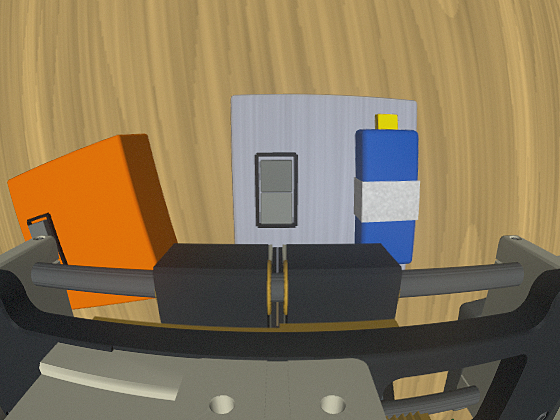

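The whole grey supply rocker is visible: far end at px [158,276], ridge at [191,276], near raised end at [226,276]. I'll locate the ridge from these.

```bash
python3 -c "
from h import *
o=get_obs();c=capture('wrist')
for a,z in (((159,277),79),((191,276),79),((226,276),87)): print(wback(a,z,o,c))"
```

```text
[505.7 284.5  79. ]
[501.8 260.6  79. ]
[498.5 235.7  87. ]
```

play_rows:
  rows:
    - [[0,0.09,-0.9],[0,0,0]]
    - [[0,0,-0.9],[0,0,0]]
    - [[0,0,-0.5],[0,0,0]]
    - [[0,0,-0.15],[0,0,0]]
    - [[0,0,-0.1],[0,0,0]]
    - [[0,0,-0.1],[0,0,0]]
    - [[0,0,-0.1],[0,0,0]]
    - [[0,0,-0.05],[0,0,0]]
    - [[0,0,-0.05],[0,0,0]]
    - [[0,0,0],[0,0,0]]
    - [[0,0,0],[0,0,0]]

```text
time: 9.75
tool_pos: [499.8, 239.9, 92.9]
tcp_rot: [3.139, -0.001, 1.439]
contact_force: [-4.5, -5.2, 17.9]
grip_width: 0.3
finger_force: 9.1
```

Firm stop at tip height 78.9 mm, so the supply rocker is on. Next I'll go short of the start key and look.

play_rows:
  rows:
    - [[0,0,0.8],[0,0,0]]
    - [[0,0,1],[0,0,0]]
    - [[0,0,1],[0,0,0]]
    - [[0,-0.95,0],[0,0,0.44]]
    - [[0,-0.95,0],[0,0,0.44]]
    - [[0,-0.95,0],[0,0,0.44]]
    - [[0,-0.95,0],[0,0,0.44]]
    - [[0,-0.95,0],[0,0,0.44]]
    - [[0,-0.95,0],[0,0,0]]
    - [[0,-0.6,0],[0,0,0]]
    - [[0,0,0],[0,0,0]]
    - [[0,0,0],[0,0,0]]

```text
time: 11.25
tool_pos: [499.4, 51.7, 174.7]
tcp_rot: [3.141, -0.0, 1.746]
contact_force: [0.6, 0.4, -0.7]
grip_width: 0.3
finger_force: 0.0
```

```bash
python3 -c "
from h import *
wlook('supply_rocker_end',79,'w3');wlook('start_key_top',58,'w3')"
```

```text
[499.4  51.7 174.7] [ 3.141 -0.     1.746]
[499.3  51.9 174.7] [ 3.141 -0.     1.746]
0.92 [195. 279.] [497.6  69.1  58. ]
```

View pics/w3.png

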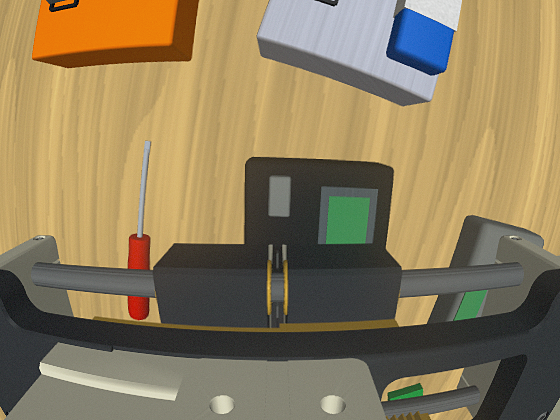

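The start key is centred at px [196,279], the same place the network reports: (497.6, 69.1). Pressing.

play_rows:
  rows:
    - [[-0.06,0.58,0],[0,0,0]]
    - [[0,0,-0.9],[0,0,0]]
    - [[0,0,-0.9],[0,0,0]]
    - [[0,0,-0.9],[0,0,0]]
    - [[0,0,-0.5],[0,0,0]]
    - [[0,0,-0.1],[0,0,0]]
    - [[0,0,-0.1],[0,0,0]]
    - [[0,0,-0.1],[0,0,0]]
    - [[0,0,-0.07],[0,0,0]]
    - [[0,0,0],[0,0,0]]
    - [[0,0,0],[0,0,0]]

```text
time: 12.82
tool_pos: [498.1, 68.5, 68.2]
tcp_rot: [3.14, 0.0, 1.745]
contact_force: [0.6, 2.5, 4.2]
grip_width: 0.4
finger_force: 2.7
```

play_rows:
  rows:
    - [[0,0,-0.04],[0,0,0]]
    - [[0,0,0],[0,0,0]]
    - [[0,0,0],[0,0,0]]

```text
time: 13.2
tool_pos: [498.1, 68.6, 68.0]
tcp_rot: [3.139, 0.0, 1.745]
contact_force: [-2.3, 1.6, 15.9]
grip_width: 0.3
finger_force: 7.8
```

play_rows:
  rows:
    - [[0,0,0.3],[0,0,0]]
    - [[0,0,0.8],[0,0,0]]
    - [[0,0,1],[0,0,0]]
    - [[0,0,1],[0,0,0]]
    - [[0,0,1],[0,0,0]]
    - [[0,0,0],[0,0,0]]
    - [[0,0,0],[0,0,0]]
    - [[0,0,0],[0,0,0]]

```text
time: 14.2
tool_pos: [496.7, 68.3, 188.2]
tcp_rot: [-3.139, -0.0, 1.745]
contact_force: [-0.1, -0.5, 0.3]
grip_width: 0.3
finger_force: 0.0
```

```bash
python3 -c "
from h import *
c=capture('scene')
a=c['frame'][180:280,180:450]
cv2.imwrite('pics/end.png',cv2.resize(a,None,fx=2.9,fy=2.9,interpolation=cv2.INTER_CUBIC)[:,:,::-1])"
```

```text
(no output)
```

View pics/end.png

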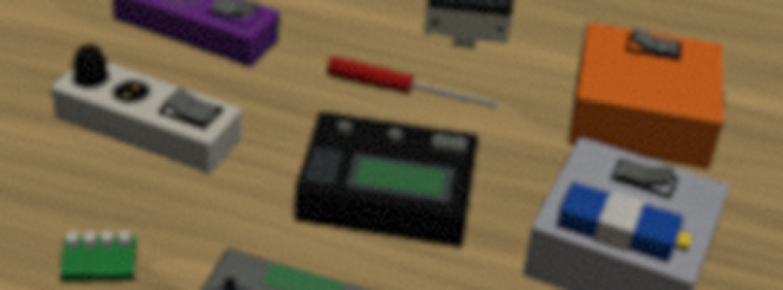

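The strip rocker (crop px 190,105) and the supply rocker (645,175) now have their other wings raised. The key is up and nothing has been displaced, so I'll hand in.

```bash
python3 -c "
from h import *
print(bot.close_job())"
```

```text
the job is handed in; nothing more can be done
None
```

I pressed the strip rocker, then the supply rocker, then the start key, each to a firm stop. The final camera view showed both rockers switched over, the key back up and nothing displaced. I handed the job in at about 14 s, and no verdict was returned.

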